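Card into the stand, clip held open round its edge

ROBOT

A 7-joint arm with a two-finger parallel gripper is mounted at the origin on the work surface. World frame = base frame: x ahead of the robot, y to its left, z up, the work surface at z = 0. Lengths are in m, angles in rad, forces in N, time in s.
With the tool pointing down it reaches from about 0.425 to 0.875 m from the base axis. Payload 4.7 kg.
Tool frame: the origin (TCP) lies at the very end of the fingers, on their centre line; the grasp point (between the pads) lies 19 mm behind it; z points along the fingers, y is the line along which they close (so a half turn about z gives the same grasp; the last joint's range is limited). The gripper opens to 87 mm and grips with 3 to 60 N. Pads are 19 mm wide; open, the fingers measure 117 mm over their backs; the gripper's body (75 mm by 190 mm) begins 51 mm behind the grasp point.
Start: joints at [-1.143, 0.321, -0.07, 1.45, 0.023, 1.371, -0.057], TCP at [0.261, 0.595, 0.223] pointing down, gripper open.
Joint ranges: [-2.86, 2.86], [-0.3, 2.09], [-1.38, 1.24], [0.06, 2.45], [-1.56, 4.7], [0.09, 2.05], [-2.69, 2.69]. Speed limits (rad/s): [2.57, 2.57, 3.14, 3.14, 3.14, 3.14, 3.14].

INTERFACE

Orientations are given as a rotation vector (axis times angle).
In Python, from bench import ctrl, imaging, ticket gives the robot as it stands.
- The arm moves only by the tool jog_arm, never from a script. Its argument "rows" is text: rows parted by semicolons, each of 7 numbers parted by spaces: the shift along the tool's x, y, z in cm, then the turn, a rotation vector about the tool's x, y, z in rad, then the closure, from -1 (fully open) to 1 (shut), so that 0 is half open. A call has 1 to 5 rows; each row shifts and turns the commanded pose from where the row before left it, along the tool's axes as they then stand; what a row does not reach is not made up. A row lasts 1/8 s, in which the tool goes at most 62.5 mm and 10.7 degrees, less where a joint would pass 70% of its speed; a pose out of reach is approached as far as the arm can. A call with a gripper value outside its range is refused whole. The fingers move at their own pace and stop on an object; "force" is the grip in N (left out, the last holds). Time passes only in rows, so rows that do not move let the fingers close. It gives the time, the measured TCP pose, the force, the opening and the grip force at its end, in the units of the state.
- ctrl.get_state(): the state, without advancing time (a new reading comes with each control period).
- imaging.get_image(name): name is "scene" or "top"; returns a dict with "img" (384x512x3 uint8, blue, green, red), "vertical_fov" (degrees; the focal length in pixels is half the picture's height over the tangent of half this angle, whatever the lens; pixels are square), "cx", "cy" (the principal point, pixels), "origin" and "orientation" of the camera in the world. Camera axes: x right, y down, z forward; pixel columns grow to the right and rows downward; lengths in m; the calibration is good to about 2 mm. A picture is of the moment at which its call begins. There is no depth.
- ticket.close_job(): hands the job in; it is judged then, once.
The state is a dict: "time": time; "joint_positions": joint angles; "qd": joint speeds; "joint_torque": joint torques, N m; "position": TCP position; "tool_rot": TCP orientation; "ft_force": force on the tool from outside, world axes, zero at the start; "torque": the same for the moment, N m; "grip_width": opening from 0.0 (shut) to 1.0 (fully open); "grip_force": force on a finger pad.
Only numpy, scipy, OpenCV 4.12 (cv2) and the standard library are available. Lean on these libraries where they do the work, as an engineer would, in place of code of your own. Each camera call takes 0.05 s, during which the arm holds its last target. There are 200 camera calls.

TASK

Take the recipe card out of the steel rack and slide it upright, roughly centred, into the slot of the wooden stand until it sits fully home, and let go of it. Then pick up the wooden spring clip, squeeze it wide open and hold it in the air with its gaping jaws either side of one of the card's upright side edges, about halfway up and not touching the card, so that I can slip a note in; finish while still holding the clip open there. Leave everything else on the slab where it is.

Things in the scene. Friction and masses are not known exactly. Their poses are not given: they have to be found in the camera images.
- card: Rigid recipe card, white board with a reddish picture on both faces: 130 wide (its y) x 100 tall (its z) x 4 mm thick (its x), 60 g. Origin: middle of its lower edge. Starts standing upright in the steel rack, its lower edge on the rack's slot floor, 6 mm above the slab. Its two broad faces are alike; it may be put in the stand either way round.
- card_left (a point): Point on the card's upright side edge at its +y end: 65 mm along the card's y from its origin, 60 mm up.
- card_right (a point): Point on the card's other upright side edge: 65 mm along the card's -y from its origin, 60 mm up.
- rack: Storage rack, fixed: steel base plate 60 (x) x 100 (y) x 6 mm with two 3 mm thick upright walls, 100 mm long, tops 36 mm above the slab, 7 mm apart, forming a slot along its y with open ends. Origin: centre of its underside. It and the clip may stand either on the left or on the right of the stand.
- stand: Reading stand, fixed: light wooden block 70 (x) x 90 (y) x 37 mm high. A slot 6 mm wide runs along its y through its middle, with open ends; slot floor 12 mm above the block's underside, so 25 mm deep; the upper 5 mm of the slot widens to 12 mm at the top. Origin: centre of the underside; x across the slot. The card overhangs each end of the block by 20 mm when centred.
- clip: Wooden spring clip like a large clothes peg, 108 mm long, 24 mm high, 60 g, lying flat on the slab, pivot upright. Origin: on the pivot axis at its underside; z along the pivot (up as it lies), x along the midline towards the jaws, y across. Jaw tips lie 50 mm from the pivot (+x), handle ends 58 mm (-x). Squeezing the handles together opens the jaws, both halves moving alike.
- clip_handles (a point): Point between the clip's handles where to squeeze, 38 mm behind the pivot on the midline, at mid height (12 mm). Shut, the flat handles splay 0.26 rad each from the midline: 40 mm over their outsides here, 52 mm at their ends; fully squeezed they lie parallel, 18 mm over their outsides. Each needs about 3 N here to start opening, 8 N to open fully against a stop.
- clip_a (a joint): Opening angle of each half of the clip, rad: 0 shut, 0.26 fully open (25 mm between the jaw tips).
- turntable: Lazy susan, fixed: dark wooden disc, radius 140 mm, 30 mm high, beyond the stand. Origin: centre of the underside.
- bowl: White ceramic bowl, rim radius 58 mm, 50 mm high, on the turntable. Origin: centre of the underside. Leave alone.
- jar: Glass jar with a steel flip-top lid, radius 36 mm, 115 mm high, on the turntable. Origin: centre of the underside. Leave alone.
- scoop: Red plastic scoop lying on the slab, about 173 mm long along its x, 55 mm wide, 30 mm high; handle from its origin to -x. Leave alone.
- fork: Steel fork lying flat on the slab, about 190 mm long along its x, 25 mm wide, 4 mm thick. Origin near its middle, at the underside. Leave alone.
- tin_low: Lower of two stacked round aluminium tins, radius 38 mm, 44 mm high. Origin: centre of the underside. Leave alone.
- tin_top: Upper tin, same size, standing on the lower one. Leave alone.
- shaker: Small glass salt shaker with a steel cap, radius 19 mm, 53 mm high, between the stand and the robot. Origin: centre of the underside. Leave alone.

How it is judged:
On the way, in this order (a step that is already met when the one before it is completed fails the run):
1. the card stands fully home in the stand's slot, let go (z of card in the frame of stand between 0.008 and 0.0155 m and x of card in the frame of stand between -0.004 and 0.004 m and y of card in the frame of stand between -0.02 and 0.02 m and angle between card's own z axis and vertical below 0.12 rad and angle between the y axis of card and the y axis of stand, either way round below 0.1 rad and contact force between the fingers and card below 0.2 N), for 0.2 s.
2. the clip is lifted off the slab and squeezed open (value of joint clip_a above 0.17 rad and contact force between the fingers and clip above 2 N and height (world z) of clip above 0.02 m), for 0.2 s.
At the end, for the whole second after the job is handed in: Card let go, within 3.5 mm of the slot floor and 20 mm of centred, upright. Clip held in the air, open over 0.17 rad, still, lined up within 0.25 rad; a side edge 12 to 42 mm past its pivot, within 9 mm of its midline and 25 mm of 60 mm up; clip touching neither card nor stand (all of step 1 and value of joint clip_a above 0.17 rad and contact force between the fingers and clip above 2 N and ((x of card_left in the frame of clip between 0.012 and 0.042 m and y of card_left in the frame of clip between -0.009 and 0.009 m and z of card_left in the frame of clip between -0.013 and 0.037 m) or (x of card_right in the frame of clip between 0.012 and 0.042 m and y of card_right in the frame of clip between -0.009 and 0.009 m and z of card_right in the frame of clip between -0.013 and 0.037 m)) and angle between the x axis of clip and the y axis of card, either way round below 0.25 rad and angle between the z axis of clip and the z axis of card, either way round below 0.25 rad and contact force between clip and card below 0.3 N and contact force between clip and stand below 0.3 N and height (world z) of clip above 0.03 m and linear speed of clip below 0.03 m/s); the arm keeps its last pose, push and grip.
It fails at once if the bowl, jar, scoop, fork, tins or shaker moved by more than 25 mm (distance of any of bowl, jar, scoop, fork, tin_low, tin_top, shaker from where it was at the start of the episode above 0.025 m).
It also fails if it takes over 54 s, if anything falls off the work surface, if the arm or the gripper's body presses on something with over 40 N, if the wrist force passes 120 N, or if a joint passes its speed limit or range.

## Working session

There is one attempt and no reset: what is moved stays moved. The work goes in short steps, Python scripts to look and compute and a tool call to move; the robot and the scene stay as the last step left them, time stands still between calls to the robot, and variables do not carry over. Pictures are saved under pics/ and viewed, at most 13 in all, crops included, and the job is handed in when it is done.

Besides the shell and the picture viewer there is one more tool, called after "Call:" as name(argument=value, ...) on one line, values as JSON. jog_arm: Moves the arm, as the interface text tells. Its arguments: {"type":"object","properties":{"rows":{"type":"string"},"force":{"type":"number"}},"required":["rows"]}

```bash
mkdir -p pics; ls; cat > h.py <<'E'
import numpy as np, cv2
from scipy.spatial.transform import Rotation as R
from bench import ctrl, imaging, ticket
def cam(n):
    d=imaging.get_image(n); return d
def rot(d):
    o=np.array(d["orientation"],float)
    return o if o.shape==(3,3) else R.from_rotvec(o).as_matrix()
def ray(d,u,v):
    f=d["img"].shape[0]/2/np.tan(np.radians(d["vertical_fov"])/2)
    r=rot(d)@np.array([(u-d["cx"])/f,(v-d["cy"])/f,1]); return np.array(d["origin"]),r
def onplane(d,u,v,z):
    o,r=ray(d,u,v); return o+r*(z-o[2])/r[2]
def proj(d,p):
    f=d["img"].shape[0]/2/np.tan(np.radians(d["vertical_fov"])/2)
    q=rot(d).T@(np.array(p)-np.array(d["origin"])); return q[:2]/q[2]*f+[d["cx"],d["cy"]]
E
python3 - <<'E'
from h import *
import pickle
print(ctrl.get_state())
for n in ("scene","top"):
    d=cam(n); pickle.dump(d,open(n+"0.pkl","wb")); cv2.imwrite(f"pics/{n}0.png",cv2.resize(d["img"],(768,576)))
    print({k:v for k,v in d.items() if k!="img"})
E
```

```text
pics
{'time': 0.0, 'joint_positions': array([-1.14289198,  0.32184109, -0.07008285,  1.45166558,  0.02260054,
        1.37078383, -0.0569233 ]), 'qd': array([ 0.00105818, -0.00024035,  0.0004459 ,  0.00111362,  0.0017864 ,
        0.00126077, -0.00022851]), 'joint_torque': array([ 1.72195028e-04, -4.91299224e+01, -4.04132176e-01, -3.12523448e+01,
       -6.39791088e-02,  4.38865414e-02,  1.67108765e-04]), 'position': array([0.26118929, 0.59461803, 0.22145447]), 'tool_rot': array([-6.45305282e-01, -3.07429950e+00,  2.96504226e-03]), 'ft_force': array([-0.10243846,  0.49139334,  0.45576893]), 'torque': array([ 0.00857226, -0.02090765,  0.02274176]), 'grip_force': 0.0, 'grip_width': 0.9980027094809766}
{'vertical_fov': 45.39086398645115, 'cx': 257.0436547615805, 'cy': 189.60853879569024, 'origin': array([1.41732122, 0.55684224, 0.72814314]), 'orientation': array([-1.12733415, -2.16067817,  1.16236927])}
{'vertical_fov': 42.32571778318956, 'cx': 250.7416467577477, 'cy': 191.44265905949817, 'origin': array([ 0.33841895, -0.03608931,  1.37168705]), 'orientation': array([-2.12525112,  2.12066689, -0.22249652])}
```

View pics/scene0.png

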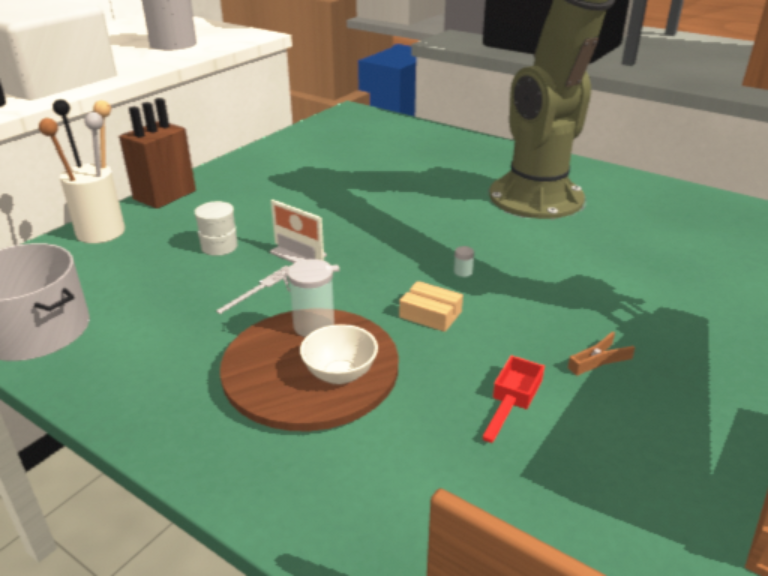

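View pics/top0.png

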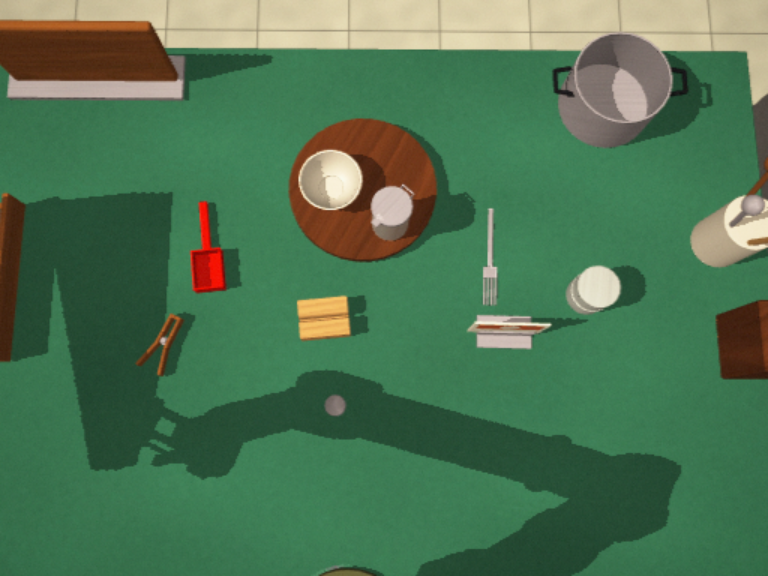

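The scene view shows the stand at (430,305), the card in its rack at (298,235), and the clip at (600,353). In the top view, where up is +x and left is +y, the stand is at (323,317), the card is at (510,328), and the clip is at (163,343). All of these are in 1.5x pixels. Next I'll measure them.

```bash
cat > m.py <<'E'
from h import *
import pickle
t=pickle.load(open("top0.pkl","rb")); s=pickle.load(open("scene0.pkl","rb"))
print("tcp proj",proj(t,[.261,.595,.22]),proj(s,[.261,.595,.22]), "base",proj(t,[0,0,0]),proj(s,[0,0,0]))
h=cv2.cvtColor(t["img"],cv2.COLOR_BGR2HSV)
def rect(box,lo,hi,z,name):
    x0,y0,x1,y1=[int(b/1.5) for b in box]
    m=cv2.inRange(h,np.array(lo),np.array(hi)); k=np.zeros_like(m); k[y0:y1,x0:x1]=m[y0:y1,x0:x1]
    ys,xs=np.nonzero(k); c=cv2.minAreaRect(np.c_[xs,ys].astype(np.float32)+0.0)
    b=np.array([onplane(t,u,v,z) for u,v in cv2.boxPoints(c)])
    e=[np.linalg.norm(b[1]-b[0]),np.linalg.norm(b[2]-b[1])]; a=b[1]-b[0] if e[0]>e[1] else b[2]-b[1]
    print(name,len(xs),"centre",b.mean(0).round(4),"sizes",np.round(e,4),"long axis deg",round(np.degrees(np.arctan2(a[1],a[0])),1))
    return k,b
rect((285,285,365,350),(8,60,120),(28,255,255),.037,"stand")
rect((125,305,190,385),(0,90,60),(20,255,255),.024,"clip")
rect((455,305,560,355),(0,0,110),(179,70,255),.006,"rack+card")
big=lambda d,x0,y0,x1,y1,n:cv2.resize(d["img"][y0:y1,x0:x1],None,fx=n,fy=n,interpolation=cv2.INTER_CUBIC)
a=big(t,80,195,245,260,4); b=big(t,300,195,380,245,5); c=big(s,170,125,235,180,5)
H=a.shape[0]+max(b.shape[0],c.shape[0]); o=np.zeros((H,800,3),np.uint8)
o[:a.shape[0],:a.shape[1]]=a; o[a.shape[0]:a.shape[0]+b.shape[0],:400]=b; o[a.shape[0]:a.shape[0]+c.shape[0],410:410+c.shape[1]]=c
cv2.imwrite("pics/z.png",o); print(o.shape)
E
python3 m.py
```

```text
tcp proj [-38.15631654 325.62525758] [559.21741832 151.70999559] base [230.30157014 424.4192654 ] [356.46934164 131.00986047]
stand 904 centre [0.5488 0.0444 0.037 ] sizes [0.0919 0.0746] long axis deg -84.3
clip 337 centre [0.5057 0.3381 0.024 ] sizes [0.1083 0.0525] long axis deg -21.6
rack+card 792 centre [ 0.5269 -0.2941  0.006 ] sizes [0.0862 0.1439] long axis deg -108.7
(535, 800, 3)
```

View pics/z.png

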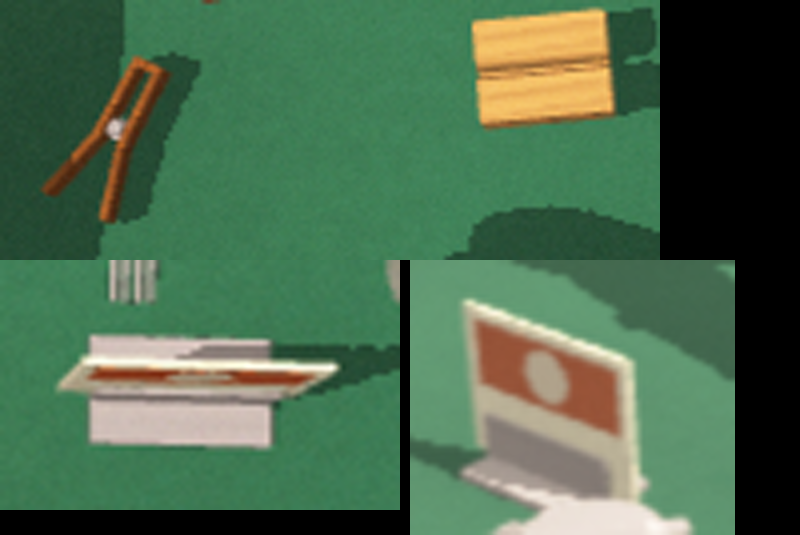

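The zoom shows the clip with its jaws at the upper right (about (150,65)), its pivot at (115,128) and its handle ends at (47,190) and (107,217). It also shows the slot line of the stand, the rack plate corners and the card's top edge from (88,357) to (338,365). Next I'll turn these into world points.

```bash
cat > m2.py <<'E'
from h import *
import pickle
t=pickle.load(open("top0.pkl","rb")); s=pickle.load(open("scene0.pkl","rb"))
h=cv2.cvtColor(t["img"],cv2.COLOR_BGR2HSV)
# stand: far edge and left edge of top face
m=np.zeros(h.shape[:2],np.uint8); m[190:234,190:244]=cv2.inRange(h,np.array((8,60,110)),np.array((28,255,255)))[190:234,190:244]
far=np.array([(u,np.nonzero(m[:,u])[0][0]-.5) for u in range(203,230)],np.float32)
left=np.array([(np.nonzero(m[v])[0][0]-.5,v) for v in range(203,222)],np.float32)
g=t["img"].astype(float).sum(2)
slot=[]
for u in range(202,231):
    c=g[207:218,u]; w=np.clip(np.median(c)-c-20,0,None); slot.append((u,(w*np.arange(207,218)).sum()/w.sum()))
def wl(p,z):
    q=np.array([onplane(t,u,v,z)[:2] for u,v in p],np.float32); vx,vy,x,y=cv2.fitLine(q,cv2.DIST_HUBER,0,.001,.001).ravel(); return np.array([x,y]),np.array([vx,vy])
P,D=wl(far,.037); Q,E=wl(left,.037); S,F=wl(np.array(slot,np.float32),.03)
if D[1]<0:D=-D
if F[1]<0:F=-F
a=np.linalg.solve(np.c_[D,-E],Q-P)[0]; C=P+a*D; N=np.array([-D[1],D[0]]); 
print("far dir",np.degrees(np.arctan2(D[1],D[0])),"left dir",np.degrees(np.arctan2(E[1],E[0])),"slot dir",np.degrees(np.arctan2(F[1],F[0])))
n=np.array([-F[1],F[0]]) # -x-ish
print("corner",C,"centre est",C-45*D/1000+35*n/1000,"slot pt",S,"slot offset of centre",((C-.045*D+.035*n)-S)@n)
def cr(U,V,f,x0,y0): return ((U+.5)/f-.5+x0,(V+.5)/f-.5+y0)
rk=[onplane(t,*cr(U,V-260,5,300,195),.006)[:2] for U,V in ((90,337),(271,340),(271,446),(90,442))]
print("rack",np.mean(rk,0),[np.linalg.norm(rk[i]-rk[i-1]).round(4) for i in range(4)],"dir",np.degrees(np.arctan2(*(rk[0]-rk[1])[::-1])))
ct=[onplane(t,*cr(U,V-260,5,300,195),.106)[:2] for U,V in ((88,359),(338,367))]
print("card top",np.mean(ct,0),np.linalg.norm(ct[0]-ct[1]),"dir",np.degrees(np.arctan2(*(ct[0]-ct[1])[::-1])))
cl={k:onplane(t,*cr(U,V,4,80,195),.024)[:2] for k,(U,V) in dict(jaw=(152,64),piv=(115,128),h1=(48,190),h2=(107,219)).items()}
print(cl); hm=(cl['h1']+cl['h2'])/2
ax=cl['jaw']-hm;print("clip len",np.linalg.norm(ax),"dir",np.degrees(np.arctan2(ax[1],ax[0])),"piv-hm",np.linalg.norm(cl['piv']-hm),np.linalg.norm(cl['h1']-cl['h2']))
# scene-view check of same points
print("scene proj: stand corner",proj(s,[*C,.037])*1.5,"card top ends",[proj(s,[*c,.106])*1.5 for c in ct],"clip piv",proj(s,[*cl['piv'],.024])*1.5)
R0=R.from_rotvec(ctrl.get_state()["tool_rot"]).as_matrix(); print(R0.round(3))
E
python3 m2.py
```

```text
far dir 96.34932 left dir 7.2561836 slot dir 96.02505
corner [0.5807779  0.09414274] centre est [0.5509478  0.04574504] slot pt [0.55163985 0.04732158] slot offset of centre 0.0008537249
rack [ 0.52883661 -0.2884037 ] [np.float64(0.0589), np.float64(0.1013), np.float64(0.0595), np.float64(0.1004)] dir 89.2060295578157
card top [ 0.52953543 -0.28723885] 0.12938674964961103 dir 88.30934886937773
{'jaw': array([0.5528773 , 0.31306394]), 'piv': array([0.50872011, 0.33581942]), 'h1': array([0.46644691, 0.37857995]), 'h2': array([0.44698016, 0.33767748])}
clip len 0.10619935462592893 dir -25.108978425437726 piv-hm 0.05658964904934858 0.04529863319868934
scene proj: stand corner [443.85963844 315.20235191] card top ends [array([316.69586213, 218.11233114]), array([268.26663558, 200.07480045])] clip piv [594.77706644 350.43995943]
[[-0.916  0.402 -0.001]
 [ 0.402  0.916 -0.002]
 [-0.    -0.002 -1.   ]]
```

Call:
jog_arm(rows="0 0 0 0 0 0.168 -1; 0 0 0 0 0 0.168 -1; 0 0 0 0 0 0.168 -1; 0 0 0 0 0 0.168 -1; 0 0 0 0 0 0.168 -1", force=15)

```text
time: 0.72
position: [0.2612, 0.5948, 0.2219]
tool_rot: [1.85, 2.539, -0.002]
ft_force: [-0.2, -0.4, -0.5]
grip_width: 0.999
grip_force: 0.0
```

Call:
jog_arm(rows="0 0 0 0 0 0.168 -1; 0 0 0 0 0 0.17 -1; -5 3 0 0 0 0 -1; -5 3 0 0 0 0 -1; -5 3 0 0 0 0 -1")

```text
time: 1.35
position: [0.3488, 0.4414, 0.2221]
tool_rot: [2.244, 2.198, -0.001]
ft_force: [1.0, 0.5, 0.2]
grip_width: 1.001
grip_force: 0.0
```

Call:
jog_arm(rows="-5 3 0 0 0 0 -1; -5 3 0 0 0 0 -1; -5 3 0 0 0 0 -1; -5 3 0 0 0 0 -1; -5 3 0 0 0 0 -1")

```text
time: 1.98
position: [0.4934, 0.1884, 0.2224]
tool_rot: [-2.244, -2.198, -0.0]
ft_force: [0.5, 0.1, 0.2]
grip_width: 0.997
grip_force: 0.0
```

Call:
jog_arm(rows="-5 3 0 0 0 0 -1; -6 0 0 0 0 0 -1; -6 0 0 0 0 0 -1; -6 0 0 0 0 0 -1; -6 0 0 0 0 0 -1")

```text
time: 2.6
position: [0.5163, -0.1021, 0.2224]
tool_rot: [-2.244, -2.198, -0.001]
ft_force: [-0.0, 0.0, 0.7]
grip_width: 1.001
grip_force: 0.0
```

Call:
jog_arm(rows="-6 0 0 0 0 0 -1; -6 0 0 0 0 0 -1; -5 0 0 0 0 0 -1; 0 0 0 0 0 0 -1")

```text
time: 3.1
position: [0.511, -0.2756, 0.2224]
tool_rot: [2.253, 2.188, -0.005]
ft_force: [0.8, 0.5, -0.3]
grip_width: 1.001
grip_force: 0.0
```

Call:
jog_arm(rows="-1 1.85 2 0 0 0 -1; 0 0 5 0 0 0 -1; 0 0 4 0 0 0 -1; 0 0 2.4 0 0 0 -1; 0 0 1 0 0 0 -1")

```text
time: 3.72
position: [0.5309, -0.2787, 0.0766]
tool_rot: [-2.241, -2.197, 0.001]
ft_force: [-0.2, 0.2, 0.2]
grip_width: 1.001
grip_force: 0.0
```

Call:
jog_arm(rows="0 0 0 0 0 0 0; 0 0 0 0 0 0 1; 0 0 0 0 0 0 1; 0 0 0 0 0 0 1; 0 0 0 0 0 0 1", force=15)

```text
time: 4.35
position: [0.5318, -0.2808, 0.0789]
tool_rot: [2.244, 2.198, 0.001]
ft_force: [-0.4, 0.4, -0.1]
grip_width: 0.514
grip_force: 0.0
```

Call:
jog_arm(rows="0 0 0 0 0 0 1; 0 0 0 0 0 0 1")

```text
time: 4.6
position: [0.5316, -0.2807, 0.0786]
tool_rot: [-2.245, -2.198, -0.0]
ft_force: [0.1, -0.2, -0.0]
grip_width: 0.282
grip_force: 0.0
```

Call:
jog_arm(rows="0 0 0 0 0 0 1; 0 0 0 0 0 0 1; 0 0 0 0 0 0 1; 0 0 0 0 0 0 1")

```text
time: 5.1
position: [0.5305, -0.2807, 0.0785]
tool_rot: [-2.244, -2.196, 0.001]
ft_force: [-3.8, 0.7, 3.7]
grip_width: 0.055
grip_force: 14.7
```

```bash
python3 - <<'E'
from h import *
d=cam("scene"); t=cam("top")
a=cv2.resize(d["img"][100:200,150:260],None,fx=3.6,fy=3.6,interpolation=2); b=cv2.resize(t["img"][170:270,290:400],None,fx=3.6,fy=3.6,interpolation=2)
cv2.imwrite("pics/g.png",np.hstack([a,b]))
E
```

```text
(no output)
```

View pics/g.png

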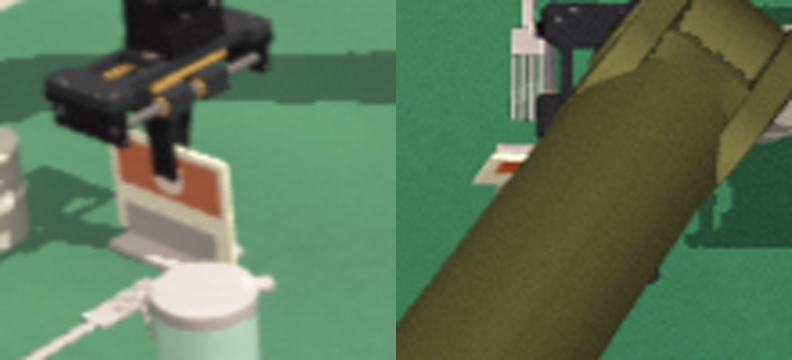

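Call:
jog_arm(rows="0 0 -1 0 0 0 1; 0 0 -3 0 0 0 1; 0 0 -3 0 0 0 1; 2 0 0 0 0 -0.064 1; 0 0 0 0 0 -0.064 1")

```text
time: 5.82
position: [0.5338, -0.2571, 0.1484]
tool_rot: [2.09, 2.345, 0.005]
ft_force: [-1.1, 0.3, -1.0]
grip_width: 0.045
grip_force: 15.0
```

```bash
python3 - <<'E'
from h import *
s=ctrl.get_state(); M=R.from_rotvec(s["tool_rot"]).as_matrix(); print(s["position"],np.degrees(np.arctan2(M[1,0],M[0,0])),s["grip_width"],((M.T@(np.array([.552,.0475,s["position"][2]])-s["position"]))*100).round(2))
E
```

```text
[ 0.53377375 -0.25713814  0.14836483] 96.56417737382738 0.04505251429666192 [30.06  5.29  0.07]
```

Call:
jog_arm(rows="4 0.7 0 0 0 0 1; 6 1.1 0 0 0 0 1; 6 1.1 0 0 0 0 1; 6 1.1 0 0 0 0 1; 5 0.9 0 0 0 0 1")

```text
time: 6.45
position: [0.5517, 0.018, 0.1481]
tool_rot: [-2.093, -2.342, -0.003]
ft_force: [-0.1, -0.7, -0.8]
grip_width: 0.043
grip_force: 15.0
```

Call:
jog_arm(rows="3 0.4 0 0 0 0 1; 0 0 1.5 0 0 0 1; 0 0 0 0 0 0 1; 0 0 0 0 0 0 1")

```text
time: 6.95
position: [0.5525, 0.0417, 0.1333]
tool_rot: [2.102, 2.335, -0.001]
ft_force: [0.6, 0.0, -0.1]
grip_width: 0.045
grip_force: 15.0
```

```bash
python3 - <<'E'
from h import *
import pickle
st=ctrl.get_state(); M=R.from_rotvec(st["tool_rot"]).as_matrix(); print(st["position"],np.degrees(np.arctan2(M[1,0],M[0,0])),M[:,2])
d=cam("scene"); t=cam("top"); pickle.dump((d,t),open("c1.pkl","wb"))
a=cv2.resize(d["img"][130:235,240:340],None,fx=4,fy=4,interpolation=2); b=cv2.resize(t["img"][165:270,165:265],None,fx=4,fy=4,interpolation=2)
cv2.imwrite("pics/c1.png",np.hstack([a,b]))
E
```

```text
[0.55251587 0.04170312 0.13333604] 96.01685912274094 [-9.57339123e-05 -4.54863379e-04 -9.99999892e-01]
```

View pics/c1.png

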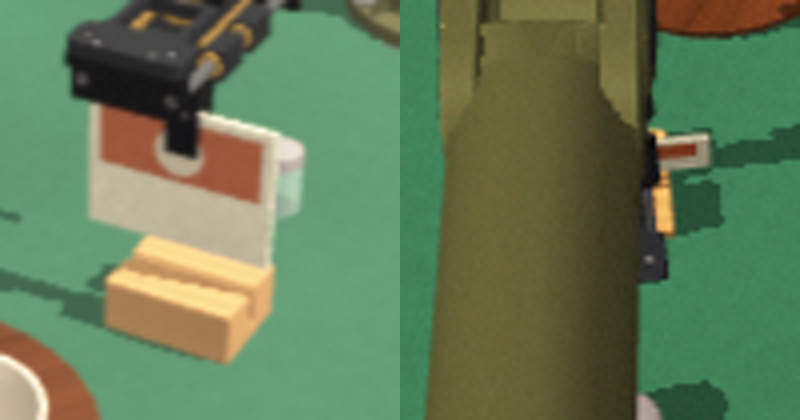

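The scene crop shows the card held level above the stand, with its lower edge running from about (90,217) to (271,266). The slot is below it, running from (115,278) to (255,300). I'll zoom in to measure the offset between the two.

```bash
python3 - <<'E'
from h import *
import pickle
d,t=pickle.load(open("c1.pkl","rb"))
a=cv2.resize(d["img"][178:224,258:314],None,fx=13,fy=13,interpolation=2)
cv2.imwrite("pics/c2.png",a)
f=lambda p:((proj(d,p)-[258,178]+.5)*13-.5).round(0)
c=np.array([.5515,.0465]); y=np.array([np.cos(np.radians(96.1)),np.sin(np.radians(96.1))]); x=np.array([y[1],-y[0]])
for nm,X,Y,z in [("slot+ +y",.006,.045,.037),("slot+ -y",.006,-.045,.037),("slot- +y",-.006,.045,.037),("front +y",.035,.045,.037),("front -y",.035,-.045,.037),("back+y",-.035,.045,.037),("back-y",-.035,-.045,.037),("front bottom +y",.035,.045,0)]:
    print(nm,f([*(c+X*x+Y*y),z]))
q=np.array([.5525,.0417]);
for Y in(.065,-.065): print("card face bottom",f([*(q+.002*x+Y*y),.0608]))
E
```

```text
slot+ +y [561. 352.]
slot+ -y [162. 231.]
slot- +y [586. 322.]
front +y [500. 427.]
front -y [ 96. 301.]
back+y [644. 251.]
back-y [252. 135.]
front bottom +y [492. 577.]
card face bottom [645. 266.]
card face bottom [65. 94.]
```

View pics/c2.png

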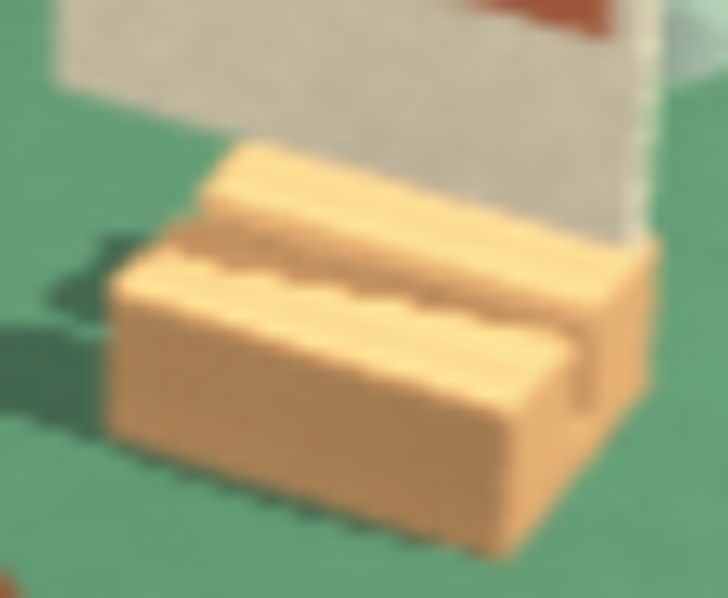

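The zoom shows the stand's front edge running from (110,285) to (515,410) and the card's lower corners at (58,88) and (632,245). Card and stand agree in depth, and the card should go about 9 mm towards +y. I'll check its yaw and roll using the edges of the red band.

```bash
cat > band.py <<'E'
from h import *
def band(d,x0,y0,x1,y1):
    h=cv2.cvtColor(d["img"],cv2.COLOR_BGR2HSV)
    b=d["img"].astype(float); s=(b[:,:,2]-b[:,:,0])   # red minus blue
    s=s[y0:y1,x0:x1]; s=cv2.resize(s,None,fx=8,fy=8,interpolation=cv2.INTER_CUBIC)
    m=(s>55).astype(np.uint8); n,l,st,_=cv2.connectedComponentsWithStats(m); m=l==1+np.argmax(st[1:,4])
    X,Y,W,H=st[1+np.argmax(st[1:,4])][:4]
    tr=lambda p:(np.array(p,np.float32)+.5)/8-.5+[x0,y0]
    cols=range(X+int(.08*W),X+int(.92*W)); bot=tr([(u,np.nonzero(m[:,u])[0][-1]) for u in cols])
    rows=lambda:range(Y+int(.35*H),Y+int(.6*H))
    lf=tr([(np.nonzero(m[v])[0][0],v) for v in rows()])
    fl=lambda p:cv2.fitLine(p.astype(np.float32),cv2.DIST_HUBER,0,.01,.01).ravel()
    return fl(bot),fl(lf),np.array([X,Y,W,H])/8+[x0,y0,0,0]
def expect(d,q,yaw,zb):
    y=np.array([np.cos(yaw),np.sin(yaw)]); x=np.array([y[1],-y[0]])
    P=lambda Y,z:proj(d,[*(q+.002*x+Y*y),z])
    e=P(.055,zb)-P(-.055,zb); l=P(-.058,zb+.05)-P(-.058,zb)
    return e[1]/e[0], l[0]/l[1]
E
python3 - <<'E'
from band import *
import pickle
d,t=pickle.load(open("c1.pkl","rb")); s0=pickle.load(open("scene0.pkl","rb"))
for D,bx,q,yw,z in ((d,(255,140,312,188),np.array([.5525,.0417]),96.0,.105),(s0,(175,130,220,165),np.array([.5305,-.285]),88.8,.05)):
    b,l,bb=band(D,*bx); print("bottom slope",b[1]/b[0],"left dx/dy",l[0]/l[1],bb,"expected",expect(D,q,np.radians(yw),z),"yaw+1deg",expect(D,q,np.radians(yw+1),z))
E
```

```text
bottom slope 0.2823768 left dx/dy 0.057595946 [264.625 156.5    41.625  24.625] expected (np.float64(0.2834235569783264), np.float64(-0.010772587473971883)) yaw+1deg (np.float64(0.27213507154404565), np.float64(-0.010540902695122943))
bottom slope 0.3898174 left dx/dy 0.14050291 [182.75  137.     29.625  23.375] expected (np.float64(0.3893853189453494), np.float64(0.10283157054786243)) yaw+1deg (np.float64(0.3740833898902932), np.float64(0.10315051130137287))
```

Call:
jog_arm(rows="0.9 0 0 0 0 0 1; 0 0 1.5 0 0 0 1; 0 0 0.8 0 0 0 1; 0 0 0.4 0 0 0 1; 0 0 0.2 0 0 0 1")

```text
time: 7.68
position: [0.5511, 0.0519, 0.1046]
tool_rot: [-2.099, -2.336, 0.002]
ft_force: [-2.8, -0.9, 6.3]
grip_width: 0.049
grip_force: 15.0
```

Call:
jog_arm(rows="0 0 0.3 0 0 0 1; 0 0 0.2 0 0 0 1; 0 0 0 0 0 0 1")

```text
time: 8.05
position: [0.5508, 0.0519, 0.0989]
tool_rot: [-2.099, -2.336, 0.002]
ft_force: [-3.3, -0.7, -1.1]
grip_width: 0.05
grip_force: 15.0
```

Call:
jog_arm(rows="0 -0.05 0.4 0 0 0 1; 0 0 0.4 0 0 0 1; 0 0 0.3 0 0 0 1; 0 0 0.2 0 0 0 1; 0 0 0 0 0 0 1")

```text
time: 8.68
position: [0.5507, 0.0521, 0.0861]
tool_rot: [-2.099, -2.337, 0.001]
ft_force: [-4.0, -1.0, -0.0]
grip_width: 0.049
grip_force: 15.0
```

Call:
jog_arm(rows="0 0 0.15 0 0 0 1; 0 0 0.1 0 0 0 1; 0 0 0 0 0 0 1")

```text
time: 9.05
position: [0.5515, 0.0521, 0.0845]
tool_rot: [2.099, 2.337, 0.001]
ft_force: [-4.3, -0.3, 4.5]
grip_width: 0.049
grip_force: 15.2
```

Call:
jog_arm(rows="0 0 0 0 0 0 -1; 0 0 0 0 0 0 -1; 0 0 0 0 0 0 -1; 0 0 0 0 0 0 -1; 0 0 0 0 0 0 -1")

```text
time: 9.68
position: [0.5513, 0.0521, 0.0841]
tool_rot: [2.099, 2.337, 0.0]
ft_force: [-0.2, 0.8, -0.8]
grip_width: 0.533
grip_force: 0.0
```

Call:
jog_arm(rows="0 0 -2 0 0 0 -1; 0 0 -4 0 0 0 -1; 0 0 -4 0 0 0 -1; 0 0 -2 0 0 0 -1; 0 0 0 0 0 0 -1")

```text
time: 10.3
position: [0.5524, 0.0522, 0.2057]
tool_rot: [2.098, 2.336, 0.005]
ft_force: [-0.6, 0.6, 0.8]
grip_width: 0.989
grip_force: 0.0
```

```bash
python3 - <<'E'
from band import *
import pickle
st=ctrl.get_state(); M=R.from_rotvec(st["tool_rot"]).as_matrix(); print(st["position"],np.degrees(np.arctan2(M[1,0],M[0,0])),st["grip_width"])
d=cam("scene"); pickle.dump(d,open("c3.pkl","wb"))
cv2.imwrite("pics/c3.png",cv2.resize(d["img"][130:230,250:350],None,fx=6,fy=6,interpolation=2))
c=np.array([.5515,.0465]); y=np.array([np.cos(np.radians(96.1)),np.sin(np.radians(96.1))]);x=np.array([y[1],-y[0]])
f=lambda X,Y,z:((proj(d,[*(c+X*x+Y*y),z])-[250,130]+.5)*6).round(0)
print("expected card top corners",f(.002,-.065,.112),f(.002,.065,.112),"bottom +y corner",f(.002,.065,.012),"stand front",f(.035,.045,.037),f(.035,-.045,.037))
E
```

```text
[0.55236116 0.05223929 0.20565209] 96.1289992278945 0.9891627536343802
expected card top corners [ 89. 235.] [364. 312.] bottom +y corner [350. 506.] stand front [279. 485.] [ 93. 427.]
```

View pics/c3.png

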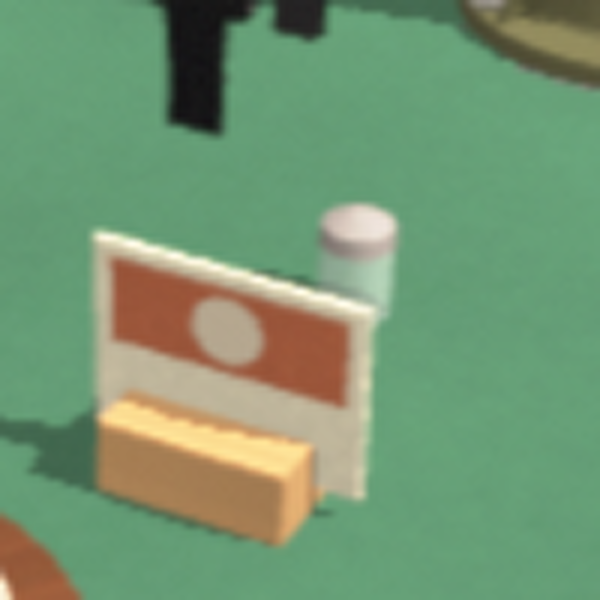

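The card is seated, level and centred in the slot: its top corners are at (95,233) and (372,310), and the fingers are clear of it. Next I'll refine the clip's pose.

```bash
cat > clip.py <<'E'
from h import *
def clipmask(d,box,k):
    x0,y0,x1,y1=box; im=cv2.resize(d["img"][y0:y1,x0:x1],None,fx=k,fy=k,interpolation=cv2.INTER_CUBIC).astype(float)
    m=((im[:,:,2]-im[:,:,1])>15); n,l,st,_=cv2.connectedComponentsWithStats(m.astype(np.uint8)); m=l==1+np.argmax(st[1:,4])
    ys,xs=np.nonzero(m); return (np.c_[xs,ys]+.5)/k-.5+[x0,y0],m,im
if __name__=="__main__":
    t=cam("top"); s=cam("scene")
    p,m,im=clipmask(t,(85,200,130,258),10)
    w=np.array([onplane(t,u,v,.024)[:2] for u,v in p[::7]])
    piv=np.array([.5087,.3358])
    a=np.radians(-24)
    for i in range(5):
        X=np.array([np.cos(a),np.sin(a)]); Y=np.array([-X[1],X[0]]); q=np.c_[(w-piv)@X,(w-piv)@Y]
        ang=[]
        for sg in(1,-1):
            k=(q[:,0]<-.015)&(q[:,0]>-.045)&(sg*q[:,1]>0); v=cv2.fitLine(q[k].astype(np.float32),cv2.DIST_L2,0,.001,.001).ravel(); 
            v=v*np.sign(v[0])*[1,1,0,0]+v*[0,0,1,1]; ang.append((np.arctan2(v[1],v[0]),v[3]-(v[2]+.03)*v[1]/v[0]))
        a+=(ang[0][0]+ang[1][0])/2
        piv=piv+Y*0  
    off=(ang[0][1]+ang[1][1])/2
    print("dir deg",np.degrees(a),"half splays",ang,"midline offset at -30mm",off)
    print("x extent",np.percentile(q[:,0],[0.3,99.7]),"y at handle band",[(np.round([q[abs(q[:,0]-xx)<.001,1].min(),q[abs(q[:,0]-xx)<.001,1].max()],4)) for xx in(-.05,-.038,-.02,0,.03,.045)])
    # scene check of the clip's extreme points
    ps,_,_=clipmask(s,(370,215,430,255),10)
    print("scene extents",ps.min(0),ps.max(0))
    X=np.array([np.cos(a),np.sin(a)]); Y=np.array([-X[1],X[0]])
    pr=np.array([proj(s,[*(piv+Y*off+x*X+y*Y),z]) for x,y in((.05,.006),(.05,-.006),(-.058,.026),(-.058,-.026)) for z in(0,.024)])
    print("predicted",pr.min(0),pr.max(0))
    cv2.imwrite("pics/cl.png",im)
E
python3 clip.py
```

```text
dir deg -24.128448840542212 half splays [(np.float64(-0.2834499162135298), np.float64(0.013369505738772896)), (np.float64(0.28239017382284637), np.float64(-0.016020935408729446))] midline offset at -30mm -0.0013257148349782753
x extent [-0.05812993  0.04993928] y at handle band [array([-0.0266,  0.0245]), array([-0.0228,  0.0212]), array([-0.0192,  0.0168]), array([-0.0159,  0.0131]), array([-0.0158,  0.0121]), array([-0.0167,  0.0107])]
scene extents [378.45 220.95] [422.35 249.55]
predicted [377.64111369 220.30460333] [421.14470996 249.23175782][ WARN:0@0.757] global loadsave.cpp:1063 imwrite_ Unsupported depth image for selected encoder is fallbacked to CV_8U.
```

View pics/cl.png

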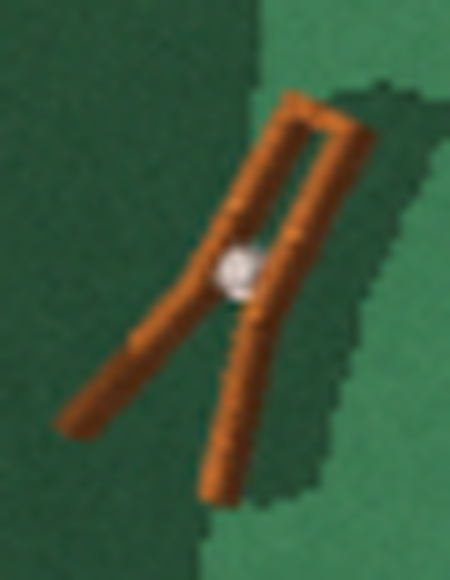

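The clip's measured length runs from -58.1 to +49.9 mm about the pivot, which matches the given sizes. It points at -24.1° and its squeeze point is near (0.4735, 0.350). I'll move above it.

Call:
jog_arm(rows="0 0 0 0 0 -0.174 -1; 0 0 0 0 0 -0.174 -1; 0 0 0 0 0 -0.174 -1; 0 0 0 0 0 -0.174 -1; 0 0 0 0 0 -0.174 -1")

```text
time: 11.08
position: [0.5503, 0.052, 0.2024]
tool_rot: [-0.91, -3.005, 0.002]
ft_force: [0.5, -0.6, 0.5]
grip_width: 0.998
grip_force: 0.0
```

Call:
jog_arm(rows="0 0 0 0 0 -0.173 -1; 3.2 4 0 0 0 0 -1; 3.2 4 0 0 0 0 -1; 3.2 4 0 0 0 0 -1; 3.2 4 0 0 0 0 -1")

```text
time: 11.7
position: [0.4985, 0.2516, 0.2025]
tool_rot: [-0.656, -3.071, 0.002]
ft_force: [0.6, -0.4, -0.0]
grip_width: 0.997
grip_force: 0.0
```

Call:
jog_arm(rows="3.2 4 0 0 0 0 -1; 3.2 4 4 0 0 0 -1; 0 0 4 0 0 0 -1; 0 0 2 0 0 0 -1; 0 0 0 0 0 0 -1")

```text
time: 12.32
position: [0.4725, 0.3462, 0.1022]
tool_rot: [-0.655, -3.069, 0.008]
ft_force: [-0.1, -0.5, 0.3]
grip_width: 1.002
grip_force: 0.0
```

```bash
cat > st.py <<'E'
from h import *
import sys
s=ctrl.get_state(); M=R.from_rotvec(s["tool_rot"]).as_matrix(); tgt=np.array([float(v) for v in sys.argv[1:4]])
print(s["time"],s["position"].round(4),"y dir",np.degrees(np.arctan2(M[1,1],M[0,1])).round(2),"shift cm",((M.T@(tgt-s["position"]))*100).round(2),s["grip_width"])
E
python3 st.py .4735 .3501 .004
```

```text
12.325 [0.4725 0.3462 0.1022] y dir 65.89 shift cm [0.04 0.45 9.82] 1.0018886761786965
```

Call:
jog_arm(rows="0 0.4 3 0 0 0 -1; 0 0 4 0 0 0 -1; 0 0 2 0 0 0 -1; 0 0 0.6 0 0 0 -1; 0 0 0 0 0 0 -1")

```text
time: 12.95
position: [0.4768, 0.3517, 0.0104]
tool_rot: [0.656, 3.071, 0.001]
ft_force: [-0.3, -0.0, -0.0]
grip_width: 1.001
grip_force: 0.0
```

```bash
python3 st.py .4735 .3501 .004
```

```text
12.95 [0.4768 0.3517 0.0104] y dir 65.88 shift cm [ 0.23 -0.28  0.64] 1.001158660406118
```

Call:
jog_arm(rows="0.2 -0.25 0.3 0 0 0 -1; 0 0 0.25 0 0 0 -1; 0 0 0 0 0 0 1; 0 0 0 0 0 0 1; 0 0 0 0 0 0 1", force=25)

```text
time: 13.58
position: [0.4734, 0.35, 0.0043]
tool_rot: [0.656, 3.072, 0.0]
ft_force: [0.3, 0.4, 0.2]
grip_width: 0.744
grip_force: 0.0
```

Call:
jog_arm(rows="0 0 0 0 0 0 1; 0 0 0 0 0 0 1; 0 0 0 0 0 0 1; 0 0 0 0 0 0 1; 0 0 0 0 0 0 1")

```text
time: 14.2
position: [0.4733, 0.3501, 0.0042]
tool_rot: [0.656, 3.072, 0.001]
ft_force: [-0.0, 0.4, -0.3]
grip_width: 0.194
grip_force: 24.6
```

Call:
jog_arm(rows="0 0 0 0 0 0 1; 0 0 0 0 0 0 1; 0 0 0 0 0 0 1")

```text
time: 14.58
position: [0.4734, 0.35, 0.0042]
tool_rot: [0.656, 3.072, 0.001]
ft_force: [-0.5, 1.7, -0.1]
grip_width: 0.197
grip_force: 24.7
```

Call:
jog_arm(rows="0 0 -1 0 0 0 1; 0 0 -2 0 0 0 1; 0 0 -3 0 0 0 1; 0 0 -2 0 0 0 1; 0 0 0 0 0 0 1")

```text
time: 15.2
position: [0.4749, 0.351, 0.0872]
tool_rot: [0.656, 3.069, 0.007]
ft_force: [0.4, 0.0, -0.7]
grip_width: 0.202
grip_force: 24.6
```

Call:
jog_arm(rows="0 0 0 0 0 0.15 1; 0 0 0 0 0 0.15 1; 0 0 0 0 0 0.15 1; 0 0 0 0 0 0.15 1; 0 0 0 0 0 0.15 1")

```text
time: 15.82
position: [0.4728, 0.3495, 0.0834]
tool_rot: [-1.742, -2.614, 0.002]
ft_force: [0.3, 0.3, -0.3]
grip_width: 0.197
grip_force: 24.6
```

Call:
jog_arm(rows="0 0 0 0 0 0.15 1; 0 0 0 0 0 0.144 1; 0 0 0 0 0 0 1")

```text
time: 16.2
position: [0.4728, 0.3496, 0.0835]
tool_rot: [2.099, 2.338, -0.002]
ft_force: [-0.7, 0.5, -0.7]
grip_width: 0.195
grip_force: 24.6
```

```bash
python3 st.py .5300 .270 .085; python3 - <<'E'
from h import *
d=cam("scene");t=cam("top")
a=d["img"][100:260,300:460]; b=t["img"][140:260,80:250]
a=cv2.resize(a,(480,480),interpolation=2); cv2.imwrite("pics/l.png",a)
E
```

```text
16.2 [0.4728 0.3496 0.0835] y dir 6.17 shift cm [-8.53  4.83 -0.14] 0.19475674709527552
```

View pics/l.png

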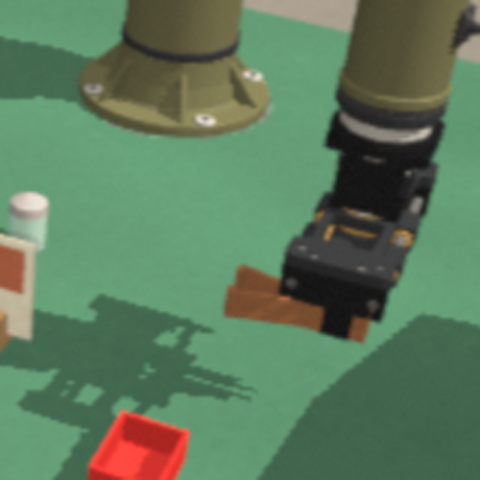

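The clip is held wide open and roughly level, with its jaws at crop (230,295) facing the card. I'll move it to a standoff point in line with the card.

Call:
jog_arm(rows="-3 1.6 0 0 0 0 1; -3 1.6 0 0 0 0 1; -2.4 1.6 0.8 0 0 0 1; 0 0 0.9 0 0 0 1; 0 0 0 0 0 0 1")

```text
time: 16.92
position: [0.5285, 0.272, 0.066]
tool_rot: [-2.098, -2.336, 0.003]
ft_force: [0.8, 0.2, -1.1]
grip_width: 0.197
grip_force: 24.6
```

```bash
python3 st.py .5376 .1802 .064; python3 - <<'E'
from h import *
import pickle
d=cam("scene");t=cam("top"); pickle.dump((d,t),open("s1.pkl","wb"))
a=cv2.resize(d["img"][125:225,260:390],(780,600),interpolation=2); cv2.imwrite("pics/s1.png",a)
c=np.array([.5512-.106*-.004,.048]); y=np.array([np.cos(np.radians(96.1)),np.sin(np.radians(96.1))]);x=np.array([y[1],-y[0]])
f=lambda p:((proj(d,p)-[260,125]+.5)*6).round(0)
print("card +y edge top,bottom",f([*(c+.065*y),.112]),f([*(c+.065*y),.012]))
p=ctrl.get_state()["position"]; z=p[2]-.004
for n,X,Y,Z in(("tipA top",.05+.038,.0,.024),("tip mid low",.088,0,0),("handle end top",-.02,0,.024),("handle end low",-.02,0,0)): print(n,f([*(p[:2]-X*y+Y*x),z+Z]))
E
```

```text
16.925 [0.5285 0.272  0.066 ] y dir 6.16 shift cm [-9.22 -0.08  0.2 ] 0.19739494126445517
card +y edge top,bottom [309. 341.] [295. 535.]
tipA top [468. 440.]
tip mid low [463. 488.]
handle end top [727. 515.]
handle end low [718. 563.]
```

View pics/s1.png

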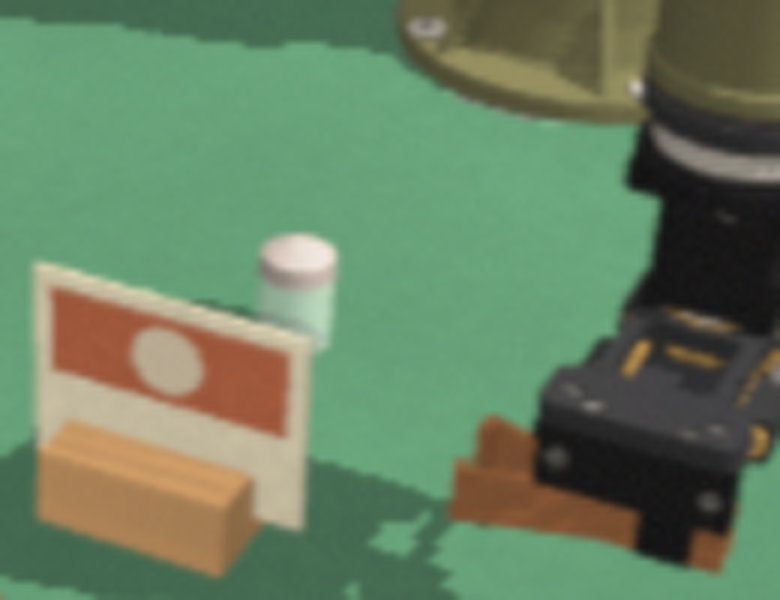

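The card's edge (308,338)–(303,528) and the jaw tips, midpoint about (470,437), both match the predictions within about 1 image pixel. I'll slide in along the card's line.

Call:
jog_arm(rows="-3 0 0.1 0 0 0 1; -3 0 0 0 0 0 1; -2 0 0 0 0 0 1; -1.2 -0.1 0.1 0 0 0 1; 0 0 0 0 0 0 1")

```text
time: 17.65
position: [0.5385, 0.1797, 0.0652]
tool_rot: [-2.101, -2.335, -0.0]
ft_force: [0.1, 0.9, 0.0]
grip_width: 0.201
grip_force: 24.6
```

```bash
python3 st.py .5376 .1802 .064; python3 - <<'E'
from h import *
d=cam("scene");t=cam("top")
a=cv2.resize(d["img"][130:220,255:345],(540,540),interpolation=2); b=cv2.resize(t["img"][180:225,150:205],None,fx=4.5,fy=12,interpolation=2)[:540]
cv2.imwrite("pics/f.png",np.hstack([a,b]))
E
```

```text
17.65 [0.5385 0.1797 0.0652] y dir 6.04 shift cm [ 0.05 -0.09  0.12] 0.20110431038471477
```

View pics/f.png

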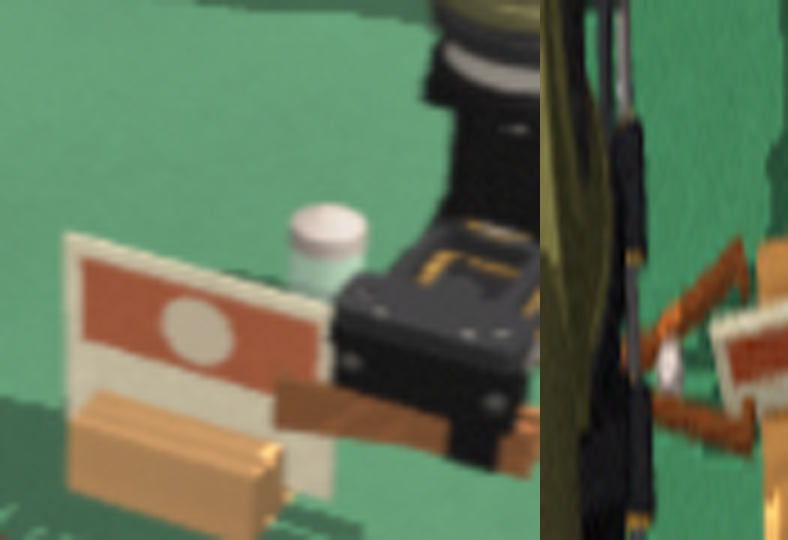

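The top crop shows the card's edge between the jaws, about 30 mm past the pivot and within about 1 mm of the midline, with no contact. I'll let it settle, then hand in.

Call:
jog_arm(rows="0 0 0 0 0 0 1; 0 0 0 0 0 0 1; 0 0 0 0 0 0 1; 0 0 0 0 0 0 1")

```text
time: 18.25
position: [0.5386, 0.18, 0.0651]
tool_rot: [2.101, 2.336, 0.0]
ft_force: [0.3, -0.9, -0.7]
grip_width: 0.199
grip_force: 24.6
```

```bash
python3 -c "
from bench import ticket
print(ticket.close_job())"
```

```text
the job is handed in; nothing more can be done
None
```

I handed the job in at about 18 s: the card sits home in the stand, let go, and the clip is held wide open around its +y side edge with no contact seen in the last pictures; no verdict came back.

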